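# Key the tube carrier onto the sampler's drive spindle

## Robot

A 7-joint arm with a two-finger parallel gripper is mounted at the origin on the work surface. World frame = base frame: x ahead of the robot, y to its left, z up, the work surface at z = 0. Lengths are in mm, angles in rad, forces in N, time in s.
With the tool pointing down it reaches from about 400 to 875 mm from the base axis. Payload 4.4 kg.
Tool frame: the origin (TCP) lies midway between the tips of the shut fingers; the grasp point (between the pads) lies 19 mm behind it (ctrl.grip_point_offset is the distance from the TCP to the grasp point, in mm); z points along the fingers, x is the direction in which the jaws open and shut, and the axes are right-handed (so a half turn about z gives the same grasp; the last joint's range is limited). The gripper opens to 85 mm and grips with 20 to 120 N. Pads are 22 mm wide; open, the fingers measure 114 mm over their backs; the gripper's body (76 mm by 85 mm) begins 54 mm behind the grasp point. The pads swing forward as they close: fully open they stand 13 mm farther back than shut.
Start: joints at [-1.356, 0.628, 0.038, 1.517, -0.027, 0.996, -0.02], TCP at [180.106, 624.563, 231.313] pointing down, gripper open.
Joint ranges: [-3.06, 3.06], [-0.37, 2.12], [-1.25, 1.32], [0.18, 2.47], [-1.1, 4.24], [0.23, 1.98], [-2.94, 2.94]. Speed limits (rad/s): [2.57, 2.57, 3.14, 3.14, 3.14, 3.14, 3.14].

## Interface

Orientations are given as [roll, pitch, yaw] about the fixed x, y, z axes, in that order (R = Rz(yaw) Ry(pitch) Rx(roll)).
In Python, from cell import ctrl, viewer gives the robot as it stands.
- The arm moves only by the tool apply_moves, never from a script. Its argument "series" is a list that holds one entry, the list of rows, each a list of 6 numbers: the shift along the tool's x, y, z normalised to -1 to 1, where 1 is 50 mm, then the turn, a rotation vector about the tool's x, y, z normalised to -1 to 1, where 1 is 6 degrees. In form: [[[tx, ty, tz, rx, ry, rz], ...]]. A call has exactly 5 rows; each row shifts and turns the commanded pose from where the row before left it, along the tool's axes as they then stand; what a row does not reach is not made up. A row lasts 1/8 s, in which the tool goes at most 62.5 mm and 10.7 degrees, less where a joint would pass 70% of its speed; a pose out of reach is approached as far as the arm can. A call with a number of a shift or a turn outside -1 to 1 is refused whole. A call with a gripper value outside its range is refused whole. "claw" is the gripper command: -1 is shut, 1 is fully open, values between are in proportion, set as the call begins (left out, the last holds). The fingers move at their own pace and stop on an object; the grip force is fixed at half the most. Time passes only in rows, so rows that do not move let the fingers close, or fill a call up. It gives the time, the measured TCP pose, the force and the opening at its end, in the units of the state.
- ctrl.read_state(): the state, without advancing time (a new reading comes with each control period).
- viewer.get_image(name): name is "scene" or "side" or "wrist"; returns the picture (384x512x3 uint8, blue, green, red); there is no depth.
- viewer.camera_info(name): a dict with "K" (3x3 intrinsics, pixels), "distortion" ([k1, k2, p1, p2, k3] as OpenCV has them; the pictures are not rectified), "R" (3x3) and "t" (3): a world point X has camera coordinates R X + t. Camera axes: x right, y down, z forward; pixel columns grow to the right and rows downward; lengths in mm; the calibration is good to about 2 mm. A picture is of the moment at which its call begins: read the wrist's pose just before it. camera_info takes no time and is no camera call; for the wrist camera it gives the pose at the moment of the call.
- ctrl.finish_job(): hands the job in, once; it reports no verdict.
Trained networks look in the newest picture that a camera, given by its name, has taken for a name from the list of things; names that differ only in an ending like _2 or _b are one class to them, and where a whole thing is asked for, a point or a joint stands for the part that bears it (a point fixed in the world has none). Each returns a list of dicts, best first, with "score" (0 to 1); they miss things now and then, are a little off and sometimes report something else, mostly with a low value. They report only what shows in the picture. A call takes as long as a camera call.
- viewer.find_in(camera, label): "location" ([column, row] as shares, 0 to 1, of the picture: columns of its width, rows of its height, amid what is visible of it).
The state is a dict: "clock": time; "qpos": joint angles; "qd": joint speeds; "tau": joint torques, N m; "eef_pos": TCP position; "tool_rot": TCP orientation; "force": force on the tool from outside, world axes, zero at the start; "torque": the same for the moment, N m; "width": finger opening in mm.
Only numpy, scipy, OpenCV 4.12 (cv2) and the standard library are available. Lean on these libraries where they do the work, as an engineer would, in place of code of your own. Each camera call takes 0.05 s, during which the arm holds its last target. There are 200 camera calls.

## Task

The three-armed tube carrier is sitting too high on the sampler drive, because its D-shaped bore is not lined up with the flat on the braked spindle hidden underneath it. Turn the carrier until it drops over the flat, and stop there, without wrenching the spindle round against its brake. Then press the carrier down fully home, so that it holds the sensing pin in, and leave it level and still, without disturbing the other things on the bench.

Things in the scene. Friction and masses are not known exactly. Their poses are not given: they have to be found in the camera images.
- drive: The sampler drive: a low white housing fixed to the bench, 230 x 190 mm, 50 mm high. Origin at bench level under the spindle axis; z up, -x towards the control panel. The spindle's flat may point any way, whatever the housing's yaw, and cannot be seen.
- drive_top (a point): On the housing's top, on the spindle axis, axes as the drive. A fixed splash collar, 68 mm across outside, 60 inside, 22 mm high, stands round it. From here up, hidden: a round flange 44 mm across, 8 mm high (the home seat); a D section 28 mm across, flat 8 mm off the axis, up to 23 mm; a round pilot 14 mm across up to 65 mm; the sensing pin up to 72 mm.
- carrier_hub (a point): Centre of the closed flat top of the carrier's round aluminium hub, 52 mm across, 68 mm tall; z up. The carrier is loose, 0.4 to 0.7 kg. Height above drive_top: about 90 mm at the start, where it turns freely either way (and may lean 0.08 rad); about 82 mm once dropped over the flat and resting on the pin; 76 mm fully home.
- carrier_arm (a point): Middle of the upper face of one bare arm, 49 mm from the hub's axis, 30 mm below the hub's top; x points outward, z up. Three equal arms 120 degrees apart, 14 mm wide, 16 mm tall, bare from 26 to 71 mm from the axis; each ends in a round capped cup 36 mm across centred 88 mm out, from 62 to 8 mm below the hub's top.
- carrier_bore (a point): Centre of the hub's underside. D bore 16 mm deep, clearance about 1.5 mm, its flat on this frame's +x side (under the arm of carrier_arm); then a round bore for the pilot. Turned to within about 5 degrees of the spindle's flat, the carrier drops 8 to 11 mm by itself; from then on turning it drags the spindle against its brake.
- spindle (a joint): Twist of the braked spindle from its rest, rad, positive counter-clockwise from above; 0 at the start. It springs back with about 2.5 N m per rad (0.1 rad is about 4 N pushed at 60 mm from the axis). It does not tell where the flat points. More than 0.6 rad either way is wrenching it.
- pin (a joint): How far the sensing pin on the spindle's end is pushed in, m: 0 at the start, about 0.006 when the carrier is home. It is stiff (12 N plus damping) and stays where it is pushed; the carrier's weight alone does not push it in. Pressing slowly on the hub's top with 8 to 20 N does.
- bottle: Bystander near the drive, to be left alone: capped glass reagent bottle, 80 mm across, 170 mm tall. Origin at the centre of its underside.
- dishes: Bystander near the drive, to be left alone: stack of two clear lidded culture dishes, 90 mm across, 30 mm tall. Origin at the centre of its underside.
- tipbox: Bystander near the drive, to be left alone: pipette-tip box, 120 x 85 x 64 mm. Origin at the centre of its underside.
- timer: Bystander near the drive, to be left alone: flat bench timer, 65 x 75 x 22 mm. Origin at the centre of its underside.
- tuberack: Bystander near the drive, to be left alone: white tube rack, 70 x 150 x 50 mm, with three capped tubes standing up to 83 mm. Origin at the centre of its underside.
- spanner: Bystander near the drive, to be left alone: steel spanner lying flat, 150 mm long. Origin at the centre of its underside.
- jar: Bystander near the drive, to be left alone: amber screw-cap jar, 60 mm across, 60 mm tall. Origin at the centre of its underside.

How it is judged (in metres and radians):
At the end, for the whole second after the job is handed in: The carrier is keyed on the spindle and home on its flange: the hub's top is 73 to 78.5 mm above drive_top, within 4 mm of its axis and within 0.05 rad of upright; the sensing pin is held in by more than 4 mm; the spindle has sprung back to within 0.15 rad of its rest and is still (z of carrier_hub in the frame of drive_top between 0.073 and 0.0785 m and horizontal distance between carrier_hub and drive_top below 0.004 m and angle between carrier_hub's own z axis and vertical below 0.05 rad and value of joint pin above 0.004 m and value of joint spindle between -0.15 and 0.15 rad and velocity of joint spindle between -0.2 and 0.2 rad/s); the robot touches nothing.
It fails at once if the spindle is wrenched round by more than 0.6 rad against its brake (value of joint spindle above 0.6 rad or value of joint spindle below -0.6 rad).
It fails at once if another thing on the bench is moved by more than 30 mm (distance of any of bottle, dishes, tipbox, timer, tuberack, spanner, jar from where it was at the start of the episode above 0.03 m).
It also fails if it takes over 72 s, if anything falls off the work surface, if the arm or the gripper's body presses on something with over 40 N, if the wrist force passes 120 N, or if a joint passes its speed limit or range.

## Working session

There is one attempt and no reset: what is moved stays moved. The work goes in short steps, Python scripts to look and compute and a tool call to move; the robot and the scene stay as the last step left them, time stands still between calls to the robot, and variables do not carry over. Pictures are saved under pics/ and viewed, about 8 in all and at most 12, crops included, and the job is handed in when it is done.

Besides the shell and the picture viewer there is one more tool, called after "Emit:" in YAML: its name, and indented under it one key for each argument. apply_moves: Moves the arm, as the interface text tells. Scaled input: -1 to 1 covers 50 mm each way for a shift and 6 degrees each way for a turn. Its arguments: {"type":"object","properties":{"series":{"type":"array","items":{"type":"array","items":{"type":"array","items":{"type":"number"}}}},"claw":{"type":"number"}},"required":["series"]}

```bash
mkdir -p pics; ls
cat > h.py <<'E'
import sys; sys.path.insert(0,'.')
from cell import ctrl, viewer
import numpy as np, cv2
from scipy.spatial.transform import Rotation as Ro
def cam(n):
    c=viewer.camera_info(n); return [np.array(c[k],float) for k in('K','distortion','R','t')]
def ray(c,px):
    K,d,R,t=c; u=cv2.undistortPoints(np.array([[px]],float),K,d)[0,0]
    v=R.T@np.array([u[0],u[1],1]); return -R.T@t, v/np.linalg.norm(v)
def onz(c,px,z):
    o,v=ray(c,px); return o+v*(z-o[2])/v[2]
def tri(rs):
    A=0;b=0
    for o,v in rs:
        M=np.eye(3)-np.outer(v,v);A=A+M;b=b+M@o
    p=np.linalg.solve(A,b); return p,[np.linalg.norm(np.cross(p-o,v)) for o,v in rs]
def proj(c,P):
    K,d,R,t=c; return cv2.projectPoints(np.array(P,float).reshape(-1,3),cv2.Rodrigues(R)[0],t,K,d)[0][:,0]
E
cat > a.py <<'E'
from h import *
s=ctrl.read_state(); print({k:np.round(v,3) for k,v in s.items()})
ims=[]
for n in('scene','side','wrist'):
    im=viewer.get_image(n); ims.append(im); cv2.imwrite(f'pics/{n}0.png',im)
    for l in('carrier_hub','carrier_arm','drive','drive_top'):
        r=viewer.find_in(n,l)
        print(n,l,[(np.round(np.array(q['location'])*[512,384],1),round(q['score'],2)) for q in r[:3]])
cv2.imwrite('pics/all0.png',cv2.resize(np.hstack(ims[:2]),(800,300)))
E
python3 a.py
```

```text
pics
{'clock': np.float64(0.0), 'qpos': array([-1.356,  0.629,  0.038,  1.518, -0.027,  0.996, -0.02 ]), 'qd': array([ 0.001,  0.002, -0.   ,  0.   ,  0.002,  0.002,  0.001]), 'tau': array([-0.0000e+00, -5.6339e+01,  1.2260e+00, -1.9345e+01,  1.1000e-02,
        1.1000e-02,  0.0000e+00]), 'eef_pos': array([179.942, 623.926, 230.369]), 'tool_rot': array([3.142e+00, 2.000e-03, 1.290e+00]), 'force': array([ 0.245, -0.77 , -0.596]), 'torque': array([ 0.008, -0.029, -0.014]), 'width': np.float64(85.185)}
scene carrier_hub [(array([223.3, 179.4]), 0.9)]
scene carrier_arm [(array([225.1, 180.9]), 0.93)]
scene drive [(array([220.6, 213.1]), 0.76)]
scene drive_top [(array([233.7, 215. ]), 0.72)]
side carrier_hub [(array([286.4, 231.3]), 0.63)]
side carrier_arm [(array([285.1, 232.8]), 0.79)]
side drive [(array([275.6, 266.1]), 0.64)]
side drive_top [(array([274. , 265.4]), 0.91)]
wrist carrier_hub []
wrist carrier_arm []
wrist drive []
wrist drive_top []
```

View pics/scene0.png

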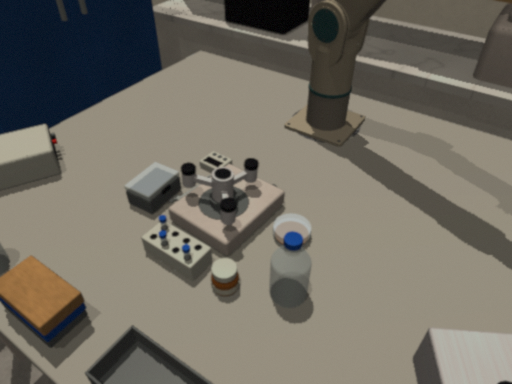

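View pics/side0.png

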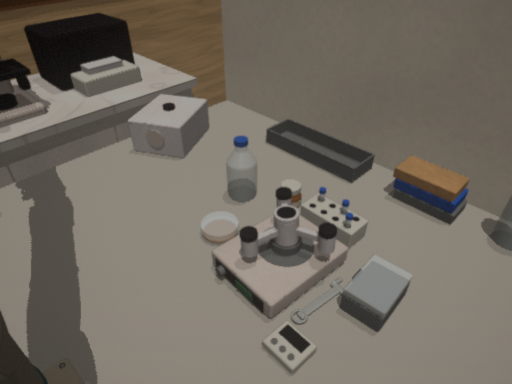

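Run:
```python
from h import *
a=cam('scene');b=cam('side')
print(tri([ray(a,(223.3,179.4)),ray(b,(286.4,231.3))]))
print(-a[2].T@a[3],-b[2].T@b[3])
```

```text
(array([531.88782367, -20.49162807, 105.05301376]), [np.float64(1.2348389815248675), np.float64(1.234838981524777)])
[1108.65383508  454.52463338  721.58012542] [  97.23204367 -370.54903552  618.40117323]
```

The scene view shows the hub top at about (222,174) and the cups at (189,170), (251,165) and (229,206). In the side view the hub top is at about (287,213), with the bottle at (240,170).

Run:
```python
from h import *
a=cam('scene');b=cam('side')
h,e=tri([ray(a,(222.5,174)),ray(b,(287,213))]);print('hub',h,e)
for q in [(189,168.5),(251,163),(229,205)]: 
    p=onz(a,q,h[2]-8)-h; print('cup scene',p,np.hypot(p[0],p[1]),np.degrees(np.arctan2(p[1],p[0])))
for q in [(249,234.5),(284.5,194),(327.5,231)]: 
    p=onz(b,q,h[2]-8)-h; print('cup side',p,np.hypot(p[0],p[1]),np.degrees(np.arctan2(p[1],p[0])))
print('bottle cap',tri([ray(a,(293,240)),ray(b,(241,141))]))
# base yaw limits
s=ctrl.read_state();print(s['tool_rot'])
```

```text
hub [546.80691623  -8.33775364 137.14147967] [np.float64(0.21429265835247657), np.float64(0.2142926583524704)]
cup scene [ 20.24609525 -84.69978601  -8.        ] 87.08592378988928 -76.55663287726364
cup scene [-80.04451545  25.13041597  -8.        ] 83.89673569327678 162.57003219839817
cup scene [68.4023228  69.29109753 -8.        ] 97.3659794864804 45.36982401566318
cup side [-91.47556623  15.28529963  -8.        ] 92.7438386194589 170.51368534240538
cup side [52.33552285 52.1547283  -8.        ] 73.88587575469913 44.900863914799295
cup side [ 21.80123782 -85.3232892   -8.        ] 88.06450845961055 -75.66683559074389
bottle cap (array([652.66681568, 237.00923503, 163.09429656]), [np.float64(0.20413324064806135), np.float64(0.2041332406479373)])
[-3.14154765e+00 -5.64642419e-05  1.28997757e+00]
```

Emit:
apply_moves:
  series:
    - [[-0.67,0.7,-0.07,0,0,0],[-0.67,0.7,-0.07,0,0,0],[-0.67,0.7,-0.07,0,0,0],[-0.67,0.7,-0.07,0,0,0],[-0.67,0.7,-0.07,0,0,0]]
  claw: -1

```text
clock: 1.38
eef_pos: [302.6, 413.8, 249.1]
tool_rot: [3.141, -0.001, 1.29]
force: [0.3, -0.0, 0.0]
width: -0.1
```

Emit:
apply_moves:
  series:
    - [[-0.67,0.7,-0.07,0,0,0],[-0.67,0.7,-0.07,0,0,0],[-0.67,0.7,-0.07,0,0,0],[-0.67,0.7,-0.07,0,0,0],[-0.67,0.7,-0.07,0,0,0]]

```text
clock: 2.0
eef_pos: [424.4, 204.4, 266.8]
tool_rot: [3.141, -0.001, 1.29]
force: [0.5, 0.5, 0.2]
width: 0.1
```

Emit:
apply_moves:
  series:
    - [[-0.67,0.7,-0.07,0,0,0],[-0.67,0.7,-0.07,0,0,0],[-0.67,0.7,-0.07,0,0,0],[0,0,0,0,0,0],[0,0,0,0,0,0]]

```text
clock: 2.62
eef_pos: [496.2, 80.6, 276.7]
tool_rot: [-3.141, -0.001, 1.29]
force: [-0.8, 0.1, -1.0]
width: -0.4
```

Run:
```python
from h import *
s=ctrl.read_state();print(s['clock'],np.round(s['eef_pos'],1),np.round(s['tool_rot'],3),np.round(s['qpos'],2),np.round(s['force'],1))
c=cam('wrist');print(-c[2].T@c[3]); im=viewer.get_image('wrist');cv2.imwrite('pics/w1.png',im)
np.savez('w1.npz',*c)
for l in('carrier_hub','carrier_arm','drive_top'):
    print(l,[(np.round(np.array(q['location'])*[512,384],1),round(q['score'],2)) for q in viewer.find_in('wrist',l)[:3]])
print(proj(c,[546.8,-8.3,137]))
```

```text
2.625 [496.2  80.6 276.7] [-3.141e+00 -1.000e-03  1.290e+00] [-0.32  0.37  0.14  1.86 -0.06  0.92  1.14] [-0.8  0.1 -1. ]
[425.48701945 101.10465798 417.58382969]
carrier_hub [(array([185.1, 235.3]), 0.91), (array([122.7, 207. ]), 0.57)]
carrier_arm [(array([185.1, 239.1]), 0.86)]
drive_top [(array([204.4, 175.2]), 0.91), (array([ 88.8, 265.1]), 0.27)]
[[190.46408871 245.1112654 ]]
```

View pics/w1.png

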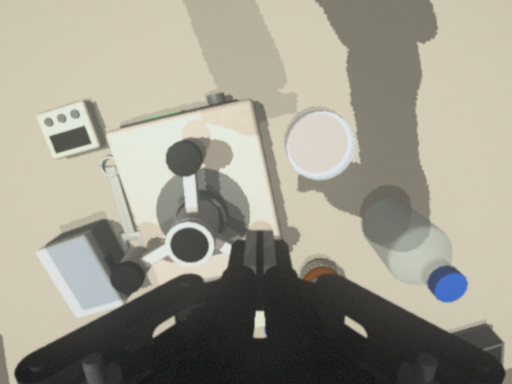

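The wrist view shows the hub top at (189,242) and the caps at (184,158) and (127,276). The gripper hides the third arm, and the bottle and dishes are clear to the right.

Run:
```python
from h import *
z=np.load('w1.npz');c=[z[k] for k in z.files];a=cam('scene');b=cam('side')
h,e=tri([ray(a,(222.5,174)),ray(b,(287,213)),ray(c,(189.5,242))]);print(h,np.round(e,1))
for cc,q in[(c,(184,158)),(c,(127,276)),(c,(204,206))]:
    p=onz(cc,q,h[2]-8)-h;print(p,np.hypot(*p[:2]),np.degrees(np.arctan2(p[1],p[0])))
print('collar guess',onz(c,(204,206),72))
print([np.round(onz(c,q,50),0) for q in[(110,128),(252,100)]])
```

```text
[545.33551737  -8.75355614 136.4983029 ] [0.5 1.6 1.8]
[-85.48875796  23.35349205  -8.        ] 88.62117877720469 164.72094436002033
[ 22.36384282 -86.02196662  -8.        ] 88.88149529910086 -75.42694953871424
[-32.94759788  25.88951829  -8.        ] 41.902402835350195 141.84049407318315
collar guess [529.37165931   0.72528652  72.        ]
[array([408., -84.,  50.]), array([426.,  92.,  50.])]
```

Emit:
apply_moves:
  series:
    - [[-0.42,0.34,0,0,0,0],[-0.42,0.34,0,0,0,0],[0,0,0,0,0,0.93],[0,0,0,0,0,0.93],[0,0,0,0,0,0.93]]

```text
clock: 3.45
eef_pos: [517.4, 31.2, 276.7]
tool_rot: [-3.141, -0.0, 0.996]
force: [-0.6, -0.3, 0.2]
width: -0.0
```

Emit:
apply_moves:
  series:
    - [[0,0,0.4,0,0,0.93],[0,0,0.4,0,0,0.93],[0,0,0.4,0,0,0.93],[0,0,0.4,0,0,0.93],[0,0,0,0,0,0]]

```text
clock: 4.08
eef_pos: [516.3, 31.2, 195.7]
tool_rot: [-3.14, 0.003, 0.611]
force: [0.2, 0.4, -0.0]
width: -0.2
```

```bash
cat > st.py <<'E'
from h import *
C=np.array([545.3,-8.8])
s=ctrl.read_state();p=s['eef_pos'];d=p[:2]-C
print(round(float(s['clock']),2),np.round(p,1),'yaw',np.round(np.degrees(s['tool_rot']),1),'q7',round(float(s['qpos'][6]),2),'F',np.round(s['force'],1),'T',np.round(s['torque'],2),'r,ang',np.hypot(*d),np.degrees(np.arctan2(d[1],d[0])))
E
python3 st.py
```

```text
4.08 [516.3  31.2 195.7] yaw [-179.9    0.2   35. ] q7 0.71 F [ 0.2  0.4 -0. ] T [0.01 0.02 0.05] r,ang 49.381413717526634 125.89548465271696
```

Emit:
apply_moves:
  series:
    - [[0,0,0,0,0,1],[0,0,0,0,0,1],[0,0,0,0,0,1],[0,0,0,0,0,1],[0,0,0,0,0,1]]

```text
clock: 4.7
eef_pos: [518.1, 31.0, 197.9]
tool_rot: [-3.141, -0.002, 0.084]
force: [0.5, -0.6, 0.1]
width: -0.3
```

Emit:
apply_moves:
  series:
    - [[0,0,0,0,0,1],[0,0,0,0,0,1],[0,0,0,0,0,1],[0,0,0,0,0,1],[0,0,0,0,0,1]]

```text
clock: 5.32
eef_pos: [518.1, 31.0, 197.8]
tool_rot: [-3.14, -0.001, -0.439]
force: [0.4, 0.4, 0.2]
width: 0.1
```

Emit:
apply_moves:
  series:
    - [[0,0,0,0,0,1],[0,0,0,0,0,1],[0,0,0,0,0,1],[0,0,0,0,0,1],[0,0,0,0,0,1]]

```text
clock: 5.95
eef_pos: [518.0, 31.1, 197.7]
tool_rot: [-3.14, 0.0, -0.962]
force: [-0.5, -0.9, -0.1]
width: 0.1
```

Emit:
apply_moves:
  series:
    - [[0,0,0,0,0,1],[0,0,0,0,0,1],[0,0,0,0,0,1],[0,0,0,0,0,1],[0,0,0,0,0,1]]

```text
clock: 6.58
eef_pos: [518.0, 31.2, 197.6]
tool_rot: [-3.141, 0.001, -1.486]
force: [-0.8, -0.3, 0.7]
width: 0.1
```

Emit:
apply_moves:
  series:
    - [[0,0,0,0,0,1],[0,0,0,0,0,1],[0,0,0,0,0,1],[0,0,0,0,0,1],[0,0,0,0,0,1]]

```text
clock: 7.2
eef_pos: [518.0, 31.3, 197.6]
tool_rot: [3.141, 0.002, -2.009]
force: [0.5, -0.6, 0.6]
width: -0.1
```

Emit:
apply_moves:
  series:
    - [[0,0,0,0,0,1],[0,0,0,0,0,1],[0,0,0,0,0,1],[0,0,0,0,0,1],[0,0,0,0,0,1]]

```text
clock: 7.82
eef_pos: [518.0, 31.4, 197.4]
tool_rot: [3.14, 0.001, -2.533]
force: [-0.2, -0.8, 0.4]
width: -0.7
```

Emit:
apply_moves:
  series:
    - [[0,0,0.45,0,0,0],[0,0,0.45,0,0,0],[0,0,0.45,0,0,0],[0,0,0.45,0,0,0],[0,0,0.4,0,0,0]]

```text
clock: 8.45
eef_pos: [518.1, 31.6, 86.5]
tool_rot: [3.14, 0.001, -2.529]
force: [0.5, -0.1, -0.8]
width: -0.2
```

```bash
python3 st.py
```

```text
8.45 [518.1  31.6  86.5] yaw [ 1.799e+02  1.000e-01 -1.449e+02] q7 -1.61 F [ 0.5 -0.1 -0.8] T [-0.01 -0.01  0.01] r,ang 48.722333430468666 123.92576540011922
```

```bash
cat > trk.py <<'E'
import sys
exec(open('st.py').read())
def cand(n,ref,px):
    im=viewer.get_image(n); x,y=px
    t=ref[y-9:y+9,x-15:x+15]; w=im[y-24:y+34,x-32:x+32]
    m=cv2.matchTemplate(w,t,cv2.TM_CCOEFF_NORMED); _,v,_,l=cv2.minMaxLoc(m)
    return im,np.array(l)-[17,15],v
ims=[]
for n,px in(('scene',(222,174)),('side',(287,213))):
    im,d,v=cand(n,cv2.imread(f'pics/{n}0.png'),px); c=cam(n)
    j=proj(c,[[545,-9,137],[545,-9,127]]);e=j[1]-j[0]
    print(n,'shift',d,'score',round(v,2),'10mm drop =',np.round(e,1),'drop~',round(float(d@e/(e@e)*10),1)); ims.append(cv2.resize(im[px[1]-60:px[1]+60,px[0]-65:px[0]+65],(390,360)))
if len(sys.argv)>1: cv2.imwrite('pics/'+sys.argv[1],np.hstack(ims))
E
python3 trk.py
```

```text
8.45 [518.1  31.6  86.5] yaw [ 1.799e+02  1.000e-01 -1.449e+02] q7 -1.61 F [ 0.5 -0.1 -0.8] T [-0.01 -0.01  0.01] r,ang 48.722333430468666 123.92576540011922
scene shift [0 0] score 0.97 10mm drop = [0.2 3.4] drop~ 0.0
side shift [0 0] score 0.99 10mm drop = [-0.2  3.8] drop~ 0.0
```

Emit:
apply_moves:
  series:
    - [[0.068,-0.002,0,0,0,-0.667],[0.068,-0.002,0,0,0,-0.667],[0.068,-0.002,0,0,0,-0.667],[0.068,-0.002,0,0,0,-0.667],[0.068,-0.002,0,0,0,-0.667]]

```text
clock: 9.18
eef_pos: [506.3, 19.3, 88.0]
tool_rot: [-3.141, 0.002, -2.179]
force: [-0.3, 0.8, 0.9]
width: 0.2
```

```bash
python3 trk.py t1.png
```

```text
9.18 [506.3  19.3  88. ] yaw [-1.800e+02  1.000e-01 -1.249e+02] q7 -1.27 F [-0.3  0.8  0.9] T [ 0.22  0.08 -0.04] r,ang 48.06363898724341 144.2237418537345
scene shift [0 0] score 0.9 10mm drop = [0.2 3.4] drop~ 0.0
side shift [0 0] score 0.83 10mm drop = [-0.2  3.8] drop~ 0.0
```

View pics/t1.png

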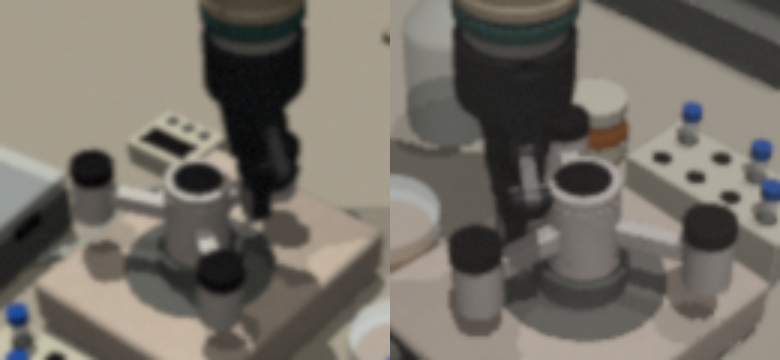

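The crops show the hub clear in both views and the stick just reaching the arm on the robot side. No drop yet, so I'll carry on in 20° steps.

Emit:
apply_moves:
  series:
    - [[0.068,-0.002,0,0,0,-0.667],[0.068,-0.002,0,0,0,-0.667],[0.068,-0.002,0,0,0,-0.667],[0.068,-0.002,0,0,0,-0.667],[0.068,-0.002,0,0,0,-0.667]]

```text
clock: 9.9
eef_pos: [498.7, 3.8, 87.5]
tool_rot: [-3.141, 0.001, -1.832]
force: [-0.7, 0.5, -0.6]
width: -0.1
```

```bash
python3 trk.py t2.png
```

```text
9.9 [498.7   3.8  87.5] yaw [-1.80e+02  1.00e-01 -1.05e+02] q7 -0.95 F [-0.7  0.5 -0.6] T [0.18 0.11 0.  ] r,ang 48.30635274382986 164.92449275410894
scene shift [0 0] score 0.63 10mm drop = [0.2 3.4] drop~ 0.0
side shift [1 0] score 0.5 10mm drop = [-0.2  3.8] drop~ -0.2
```

Emit:
apply_moves:
  series:
    - [[0.068,-0.002,0,0,0,-0.667],[0.068,-0.002,0,0,0,-0.667],[0.068,-0.002,0,0,0,-0.667],[0.068,-0.002,0,0,0,-0.667],[0.068,-0.002,0,0,0,-0.667]]

```text
clock: 10.62
eef_pos: [497.0, -13.5, 87.1]
tool_rot: [-3.141, 0.0, -1.485]
force: [-0.8, -0.5, 0.3]
width: 0.0
```

```bash
python3 trk.py t3.png
```

```text
10.62 [497.  -13.5  87.1] yaw [-180.     0.   -85.1] q7 -0.64 F [-0.8 -0.5  0.3] T [-0.07 -0.05 -0.04] r,ang 48.509293419106044 -174.4557383988097
scene shift [0 3] score 0.47 10mm drop = [0.2 3.4] drop~ 8.9
side shift [17 25] score 0.41 10mm drop = [-0.2  3.8] drop~ 62.9
```

View pics/t3.png

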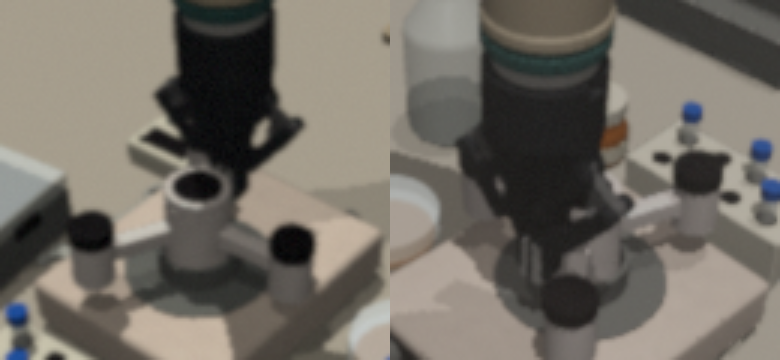

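Run:
```python
import cv2,numpy as np
r=cv2.imread('pics/scene0.png')[114:234,157:287]; r=cv2.resize(r,(390,360))
def fit(name):
    i=r if name is None else cv2.imread(name)[:,:390]
    t=r[172:225,163:232]   # dark disc + front rim
    w=i[150:275,140:255]
    m=cv2.matchTemplate(w,t,cv2.TM_CCOEFF_NORMED);_,v,_,l=cv2.minMaxLoc(m);print(name,(np.array(l)-[23,22])/3,round(v,2))
for n in(None,'pics/t1.png','pics/t2.png','pics/t3.png'):fit(n)
```

```text
None [0. 0.] 1.0
pics/t1.png [0.33333333 0.        ] 0.94
pics/t2.png [0.33333333 0.        ] 0.86
pics/t3.png [0.33333333 2.33333333] 0.82
```

Emit:
apply_moves:
  series:
    - [[0.034,-0.001,0,0,0,-0.333],[0.034,-0.001,0,0,0,-0.333],[0.034,-0.001,0,0,0,-0.333],[0.034,-0.001,0,0,0,-0.333],[0.034,-0.001,0,0,0,-0.333]]

```text
clock: 11.35
eef_pos: [498.2, -22.3, 86.8]
tool_rot: [3.142, 0.0, -1.309]
force: [-0.5, 0.1, -0.1]
width: 0.3
```

```bash
cat >> trk.py <<'E'
r=cv2.resize(cv2.imread('pics/scene0.png')[114:234,157:287],(390,360)); i=ims[0]
m=cv2.matchTemplate(i[150:275,140:255],r[172:225,163:232],cv2.TM_CCOEFF_NORMED);_,v,_,l=cv2.minMaxLoc(m);print('FIT',(np.array(l)-[23,22])/3,round(v,2))
E
python3 trk.py t4.png
```

```text
11.35 [498.2 -22.3  86.8] yaw [180.   0. -75.] q7 -0.5 F [-0.5  0.1 -0.1] T [-0.01 -0.   -0.09] r,ang 48.93961221431039 -164.04001038183628
scene shift [16 24] score 0.55 10mm drop = [0.2 3.4] drop~ 74.1
side shift [-3 21] score 0.37 10mm drop = [-0.2  3.8] drop~ 55.7
FIT [-0.33333333  2.33333333] 0.84
```

Run:
```python
import cv2,numpy as np
cv2.imwrite('pics/c.png',np.hstack([cv2.imread('pics/t3.png')[:,:390],cv2.imread('pics/t4.png')[:,:390]]))
```

```text
(no output)
```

View pics/c.png

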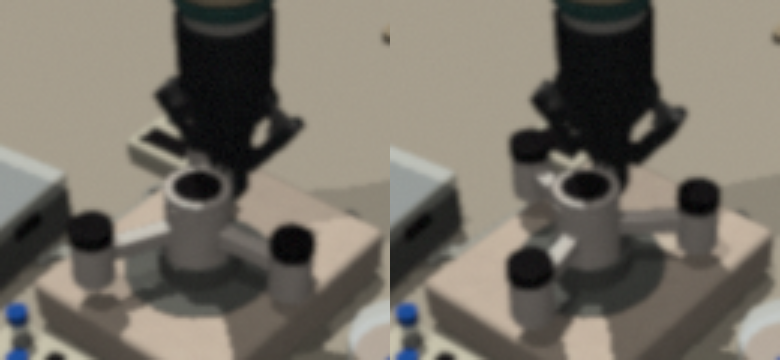

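```bash
cat > pose.py <<'E'
from h import *
from scipy.optimize import least_squares
a=cam('scene')
def fitp(hub,cups,guess,c=a):
    obs=np.array([hub]+cups)
    def model(p):
        yaw,tx,ty,z=p[:4];R=Ro.from_rotvec([tx,ty,0])*Ro.from_euler('z',yaw)
        L=[[0,0,0]]+[[88*np.cos(g),88*np.sin(g),-8] for g in np.radians([0,120,240])]
        return R.apply(np.array(L))+[545+p[4],-8+p[5],z]
    best=None
    for k in np.radians(np.arange(0,120,10)):
        def f(p):
            P=proj(c,model(p));r=[P[0]-obs[0]]+[min(P[1:]-o,key=lambda d:d@d) for o in obs[1:]]
            return np.r_[np.ravel(r),p[1:3]*15,p[4:]*.3]
        s=least_squares(f,[k,0,0,137,0,0])
        if best is None or s.cost<best.cost:best=s
    p=best.x;print('arm yaw',np.round((np.degrees(p[0]))%120,1),'tilt',np.round(p[1:3],3),'z',round(p[3],1),'xy',np.round(p[4:],1),'cost',round(best.cost,2))
if __name__=='__main__':
    S=lambda q:(157+q[0]/3,114+q[1]/3)
    fitp(S((196,180)),[S((92,162)),S((220,263))],0)
    fitp(S((197,184)),[S((90,225)),S((292,238))],0)
    fitp(S((195,185)),[S((138,142)),S((309,187)),S((141,262))],0)
E
python3 pose.py
```

```text
arm yaw 47.6 tilt [-0.036 -0.016] z 137.5 xy [ 0.3 -0.4] cost 0.48
arm yaw 89.5 tilt [-0.019  0.011] z 131.3 xy [ 0.4 -0.3] cost 0.19
arm yaw 10.3 tilt [ 0.019 -0.027] z 130.4 xy [ 1.2 -1.5] cost 0.41
```

Emit:
apply_moves:
  series:
    - [[0,0,-0.4,0,0,0],[0,0,-0.6,0,0,0],[0,0,-0.8,0,0,0],[0,0,-0.8,0,0,0],[0,0,-0.4,0,0,0]]

```text
clock: 12.08
eef_pos: [498.8, -22.3, 238.7]
tool_rot: [-3.139, -0.0, -1.311]
force: [0.2, -0.3, -0.0]
width: 0.1
```

```bash
python3 trk.py t5.png; python3 -c "
from h import *
im=viewer.get_image('wrist');cv2.imwrite('pics/w5.png',im);np.savez('w5.npz',*cam('wrist'))"
```

```text
12.07 [498.8 -22.3 238.7] yaw [-179.9   -0.   -75.1] q7 -0.73 F [ 0.2 -0.3 -0. ] T [ 0.02  0.02 -0.02] r,ang 48.38070612439574 -163.7863821840122
scene shift [0 2] score 0.76 10mm drop = [0.2 3.4] drop~ 5.9
side shift [1 4] score 0.81 10mm drop = [-0.2  3.8] drop~ 10.3
FIT [-0.33333333  2.33333333] 0.88
```

View pics/t5.png

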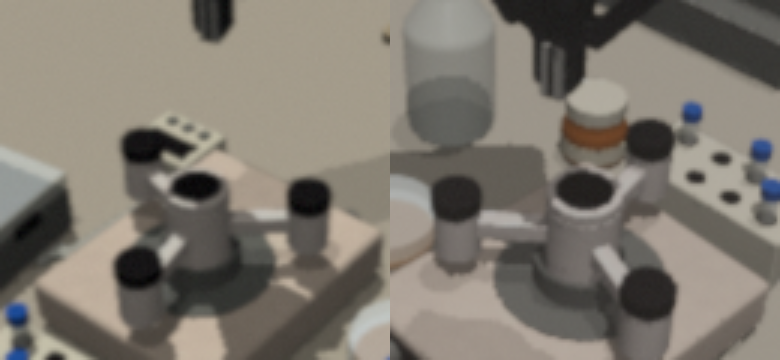

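Both views show the carrier lower by about 2.3 px (scene) and 4 px (side). It is at rest with one arm near 10°, and the stick is clear of it. I'll check the height from both views.

Run:
```python
from pose import *
b=cam('side')
A=lambda q:(157+q[0]/3,114+q[1]/3); B=lambda q:(222+q[0]/3,153+q[1]/3)
hub=lambda p,q:print(tri([ray(a,A(p)),ray(b,B(q))]))
hub((196,180),(194,179)); hub((196,186),(194,189))
fitp(A((196,186)),[A((142,143)),A((309,194)),A((137,264))],0)
fitp(B((194,189)),[B((67,193)),B((260,136)),B((257,287))],0,b)
# t1
fitp(B((194,179)),[B((85,246)),B((320,225))],0,b)
```

```text
(array([547.08092282,  -7.90428723, 137.55561032]), [np.float64(0.32815112069042895), np.float64(0.3281511206904086)])
(array([545.97500321,  -9.25943682, 130.25576422]), [np.float64(0.26874305135587623), np.float64(0.26874305135588283)])
arm yaw 7.9 tilt [ 0.009 -0.029] z 127.6 xy [ 1.1 -1.4] cost 0.83
arm yaw 7.8 tilt [-0.007 -0.017] z 127.6 xy [ 1.2 -0.9] cost 0.8
arm yaw 50.5 tilt [ 0.007 -0.034] z 138.0 xy [-0.  -0.5] cost 0.37
```

Emit:
apply_moves:
  series:
    - [[0,-0.49,0,0,0,0],[0,-0.49,0,0,0,0],[0,0,0.5,0,0,0],[0,0,0.6,0,0,0],[0,0,0.5,0,0,0]]

```text
clock: 12.85
eef_pos: [544.3, -9.3, 154.2]
tool_rot: [3.139, 0.001, -1.311]
force: [-0.9, 0.1, 0.2]
width: -0.0
```

Emit:
apply_moves:
  series:
    - [[0,0,0.2,0,0,0],[0,0,0.1,0,0,0],[0,0,0,0,0,0],[0,0,0,0,0,0],[0,0,0,0,0,0]]

```text
clock: 13.48
eef_pos: [546.0, -9.5, 142.4]
tool_rot: [-3.14, -0.0, -1.311]
force: [-0.2, 0.3, -0.6]
width: -0.0
```

```bash
python3 st.py
```

```text
13.47 [546.   -9.5 142.4] yaw [-179.9   -0.   -75.1] q7 -0.65 F [-0.2  0.3 -0.6] T [ 0.03  0.04 -0.03] r,ang 0.9503311833781377 -44.44233218909995
```

Emit:
apply_moves:
  series:
    - [[0,0,0.03,0,0,0],[0,0,0.03,0,0,0],[0,0,0.03,0,0,0],[0,0,0.03,0,0,0],[0,0,0.03,0,0,0]]

```text
clock: 14.1
eef_pos: [545.6, -9.5, 134.1]
tool_rot: [3.141, 0.0, -1.311]
force: [-0.5, 0.3, -0.5]
width: -0.0
```

Emit:
apply_moves:
  series:
    - [[0,0,0.02,0,0,0],[0,0,0.02,0,0,0],[0,0,0.02,0,0,0],[0,0,0.02,0,0,0],[0,0,0,0,0,0]]

```text
clock: 14.72
eef_pos: [545.8, -9.6, 130.8]
tool_rot: [-3.141, 0.0, -1.311]
force: [-1.2, -0.7, 4.6]
width: -0.3
```

Emit:
apply_moves:
  series:
    - [[0,0,0.016,0,0,0],[0,0,0.016,0,0,0],[0,0,0.016,0,0,0],[0,0,0.016,0,0,0],[0,0,0,0,0,0]]

```text
clock: 15.35
eef_pos: [545.9, -9.6, 127.7]
tool_rot: [-3.141, 0.0, -1.311]
force: [-1.1, -0.2, 5.7]
width: 0.2
```

Emit:
apply_moves:
  series:
    - [[0,0,0.014,0,0,0],[0,0,0.014,0,0,0],[0,0,0,0,0,0],[0,0,0,0,0,0],[0,0,0,0,0,0]]

```text
clock: 15.98
eef_pos: [546.1, -9.7, 126.5]
tool_rot: [-3.14, 0.0, -1.311]
force: [-0.5, 0.6, 6.1]
width: -0.0
```

Emit:
apply_moves:
  series:
    - [[0,0,0.012,0,0,0],[0,0,0.012,0,0,0],[0,0,0,0,0,0],[0,0,0,0,0,0],[0,0,0,0,0,0]]

```text
clock: 16.6
eef_pos: [547.1, -9.6, 126.0]
tool_rot: [-3.138, -0.0, -1.311]
force: [-0.5, 0.7, 11.3]
width: -0.3
```

Emit:
apply_moves:
  series:
    - [[0,0,0.012,0,0,0],[0,0,0.012,0,0,0],[0,0,0,0,0,0],[0,0,0,0,0,0],[0,0,0,0,0,0]]

```text
clock: 17.23
eef_pos: [547.2, -9.6, 126.0]
tool_rot: [-3.137, 0.0, -1.312]
force: [-3.2, 2.4, 21.2]
width: 0.1
```

The hub stopped at z = 126.0 (76 mm above drive_top) with the force rising to 21 N, so it is home. Lifting clear for a check.

Emit:
apply_moves:
  series:
    - [[0,0,-0.05,0,0,0],[0,0,-0.2,0,0,0],[0,0,-0.5,0,0,0],[0,0,-0.9,0,0,0],[0,0,-0.9,0,0,0]]

```text
clock: 17.85
eef_pos: [545.2, -9.6, 252.1]
tool_rot: [3.14, -0.0, -1.312]
force: [0.2, 0.5, 0.2]
width: -0.0
```

```bash
python3 trk.py t6.png
```

```text
17.85 [545.2  -9.6 252.1] yaw [179.9  -0.  -75.2] q7 -0.78 F [0.2 0.5 0.2] T [ 0.03 -0.07 -0.04] r,ang 0.8525038244202042 -97.3251927175979
scene shift [-1  4] score 0.79 10mm drop = [0.2 3.4] drop~ 11.7
side shift [1 6] score 0.87 10mm drop = [-0.2  3.8] drop~ 15.6
FIT [-1.          4.33333333] 0.96
```

View pics/t6.png

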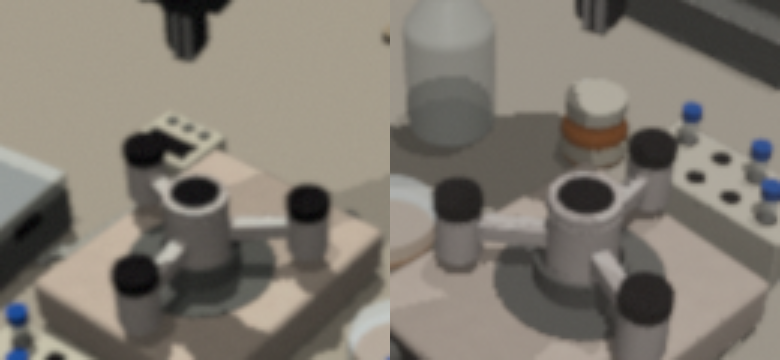

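The hub is now about 12–16 mm below its starting height (14 mm expected) and level. It is at the same angle, the bystanders haven't moved, and the gripper is clear. Handing in.

```bash
python3 -c "
from h import *
print(ctrl.finish_job(), ctrl.read_state()['clock'])"
```

```text
the job is handed in; nothing more can be done
the job is handed in; nothing more can be done
```

I turned the carrier counter-clockwise with the shut fingers, pushing on one arm, until it dropped over the flat. I then pressed slowly on the hub's top, lifted clear and handed in at about 18 s.

**Home:** the pressing stopped hard at z = 126.0 mm, which is 76 mm above drive_top, with the force rising to 21 N. The last pictures showed the hub 12–16 mm below its starting height (14 mm expected). The carrier looked level and at the same angle as before pressing, and nothing else in the crops had moved.

**Checks that disagreed or are missing:**
- **Drop estimates:** after the turning, the two cameras put the drop at 7 to 10 mm. Contact while pressing came at about 131.5 mm, which settled it.
- **Coasting:** the carrier ran on about 30° ahead of the fingers before it settled, so it was the spindle that stopped it, not my push. The picture before it settled already showed a drop of about 7 mm at an angle 40° earlier, which I could not explain.
- **Not measured:** I could not read the spindle twist or the pin travel directly. No notable sideways force showed in the readings after each push, and the carrier was at rest with nothing touching it.

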